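# Pack the loupe and fasten the hasp

### The arm

A 6-joint arm with a two-finger parallel gripper is mounted at the origin on a cart in front of the work surface, level with it; the furniture and walls round the work are solid. World frame = base frame: x ahead of the robot, y to its left, z up, the work surface at z = 0. Lengths are in m, angles in degrees, forces in N, time in s.
With the tool pointing down it reaches from about 0.325 to 0.9 m from the base axis. Payload 3.5 kg.
Tool frame: the origin (TCP) lies between the finger pads; the fingertips stand 14 mm ahead of it and the grasp point (between the pads) lies 5 mm behind it; x points along the fingers, y is the direction in which the jaws open and shut, and the axes are right-handed (so a half turn about x gives the same grasp; the last joint's range is limited). The gripper opens to 85 mm and grips with 20 to 120 N. Pads are 22 mm wide; open, the fingers measure 114 mm over their backs; the gripper's body (76 mm by 85 mm) begins 54 mm behind the grasp point. The pads swing forward as they close: fully open they stand 13 mm farther back than shut.
Start: joints at [60.424, 15.837, -1.513, 72.651, 0, 84.076], TCP at [0.251, 0.572, 0.245] pointing down, gripper open.
Joint ranges: [-178.77, 178.77], [-48.84, 107.48], [-61.69, 71.31], [-111.58, 123.2], [-90, 87.43], [-180, 180]. Speed limits (degrees/s): [147.25, 147.25, 180, 180, 180, 180].

### API

Orientations are given as a 3x3 rotation matrix whose columns are the frame's x, y, z axes.
In Python, from plant import arm, vision gives the robot as it stands.
- The arm moves only by the tool drive_tool, never from a script. Its argument "targets" is a list that holds one entry, the list of rows, each a list of 7 numbers: the opening, from 0 (shut) to 1 (fully open), then the shift along the tool's x, y, z in m, then the turn, a rotation vector about the tool's x, y, z in degrees. A call has 1 to 12 rows; each row shifts and turns the commanded pose from where the row before left it, along the tool's axes as they then stand; what a row does not reach is not made up. A row lasts 1/8 s, in which the tool goes at most 62.5 mm and 10.7 degrees, less where a joint would pass 70% of its speed; a pose out of reach is approached as far as the arm can. A call is refused whole if a number of a shift passes 0.0625 or a number of a turn 10.7, either way. A call with a gripper value outside its range is refused whole. The fingers move at their own pace and stop on an object; "newtons" is the grip in N (left out, the last holds). Time passes only in rows, so rows that do not move let the fingers close. It gives the time, the measured TCP pose, the force and the opening at its end, in the units of the state.
- arm.get_obs(): the state, without advancing time (a new reading comes with each control period).
- vision.grab_frame(name): name is "side" or "top" or "wrist"; returns the picture (480x640x3 uint8, red, green, blue); there is no depth.
- vision.calibration(name): a dict with "fovy" (degrees; the focal length in pixels is half the picture's height over the tangent of half this angle, whatever the lens; pixels are square), "cx", "cy" (the principal point, pixels), "extrinsics" (4x4, takes a point from world to camera coordinates). Camera axes: x right, y up, looking along -z (the intrinsics and any distortion apply to the point x, -y, -z); pixel columns grow to the right and rows downward; lengths in m; the calibration is good to about 2 mm. A picture is of the moment at which its call begins: read the wrist's pose just before it. calibration takes no time and is no camera call; for the wrist camera it gives the pose at the moment of the call.
- arm.close_job(): hands the job in, once; it reports no verdict.
The state is a dict: "time": time; "qpos": joint angles; "joint_velocities": joint speeds; "tau": joint torques, N m; "tool_pos": TCP position; "tcp_rot": TCP orientation; "ft_force": force on the tool from outside, world axes, zero at the start; "torque": the same for the moment, N m; "finger_gap": finger opening in m.
Only numpy, scipy, OpenCV 4.12 (cv2) and the standard library are available. Lean on these libraries where they do the work, as an engineer would, in place of code of your own. Each camera call takes 0.05 s, during which the arm holds its last target.

### The job

Set the black stand loupe down upright inside the open grey specimen box (lower it to the floor of the box before letting go, do not drop it), and let go. Then shut the box's lid fully, and only then swing the brass hasp over the staple on the lid until it lies flat on the lid. Leave the lens cap, the collet and the vial where they stand.

Things in the scene. Friction and masses are not known exactly. Their poses are not given: they have to be found in the camera images.
- case: grey specimen box with a hinged lid, fixed to the table, 100 (x) x 150 (y) x 44 mm high when shut, walls 2.5 mm, inner floor 2.5 mm above the table. Origin: centre of its underside; x points to the back (lid hinge side), y along its width, z up. Side walls stand 30 mm high; inside it measures 95 x 145 mm and, shut, 39 mm high. The hasp is on its front (-x side, toward the robot)
- lid_hinge (a point): point on the lid's hinge line, middle of its length: at (52, 0, 31) mm in the box's frame; hinge line parallel to the box's y
- case_lid (a joint): lid angle in rad: 0 = fully shut, grows as the lid opens, 1.57 = standing upright on the back edge. Lid: 13 mm deep shell, its outer face 13 mm beyond the hinge line, reaching 102 mm from the hinge (plus a lip of a few mm in front). A stiff hinge holds it roughly where it is left near upright; it may fall shut by itself from lower angles; light to push (under 3 N). It is shut by pushing its outer face from behind
- staple_top (a point): top of the steel staple (a U loop of 4 mm wire, 14 mm long in x, 4 mm wide, standing 12 mm out of the outer face of the lid) that the hasp's slot goes over; in the middle of the lid's width, 86 mm from the hinge line, so it moves with the lid; with the lid shut it is at (-34, 0, 56) mm in the box's frame
- hasp_pivot (a point): middle of the hasp's pivot line, on a bracket in front of the box: at (-63, 0, 48) mm in the box's frame; pivot line parallel to the box's y
- hasp_end (a point): centre of the rolled free end (z 48 mm when closed) of the brass hasp, 63 mm from the pivot line. Hasp: strap 22 mm wide (along the pivot line), 3 mm thick, 66 mm long from the pivot, with an 8 x 20 mm slot 19 to 39 mm from the pivot; its end is a 7 mm thick roll, 22 mm wide, which can be pinched across its width from above
- hasp (a joint): hasp angle in rad: 0 = lying flat on the shut lid over the staple, pointing to the back (+x of the box); 1.57 = pointing straight up; 3.14 = pointing level to the front (-x of the box), away from the lid. Pivot friction holds it where it is left when not held; it moves with under 1 N at its end
- loupe_mid (a point): black round stand loupe (barrel with a pale band), diameter 41 mm, 36 mm high, standing upright on the table; this point is its centre, 18 mm above its underside; z is its axis. 45 g
- lens_cap_mid (a point): black open lens cap, diameter 36 mm, 15 mm high, bystander; its centre, half-way up
- collet_mid (a point): black stepped collet with a red ring and tan band, diameter 30 mm, 34 mm high, bystander; its centre, half-way up
- vial_mid (a point): vial with a green cap, diameter 20 mm, 48 mm high, bystander; its centre, half-way up
There are look-alikes about, which are no part of the job. Leave any green or turquoise look-alike of the part that bears loupe_mid alone.

How it is judged:
By the outcome, as a careful person would: the job done as asked, in the order asked, and still so for the second after the job is handed in, with the robot touching nothing.
It also fails if it takes over 69 s, if anything falls off the work surface, if the arm or the gripper's body presses on something with over 40 N, if the wrist force passes 120 N, or if a joint passes its speed limit or range.

## Working session

There is one attempt and no reset: what is moved stays moved. The work goes in short steps, Python scripts to look and compute and a tool call to move; the robot and the scene stay as the last step left them, time stands still between calls to the robot, and variables do not carry over. Pictures are saved under pics/ and viewed, and the job is handed in when it is done.

Besides the shell and the picture viewer there is one more tool, called after "Call:" by a JSON object that holds its "method" and its "body". drive_tool: Moves the arm, as the interface text tells. Its arguments: {"type":"object","properties":{"targets":{"type":"array"},"newtons":{"type":"number"}},"required":["targets"]}

```bash
ls; mkdir -p pics
python3 - <<'E'
from plant import arm, vision
import cv2
print(arm.get_obs())
for n in ("side","top","wrist"):
    f=vision.grab_frame(n); cv2.imwrite(f"pics/{n}0.png",f[:,:,::-1]); print(n,vision.calibration(n))
E
```

```text
pics
{'time': 0.0, 'qpos': array([ 6.04215756e+01,  1.58797921e+01, -1.59742701e+00,  7.26498969e+01,
       -1.40103757e-04,  8.40757433e+01]), 'joint_velocities': array([ 0.0049833 , -0.08987085,  0.04836367, -0.06822636, -0.03967669,
       -0.0170703 ]), 'tau': array([ 1.89829728e-05, -4.45506871e+01,  2.95204300e+01,  1.63067569e-02,
       -1.36782237e-04, -3.06861523e-06]), 'tool_pos': array([0.25040191, 0.57184123, 0.24414645]), 'tcp_rot': array([[-1.09300202e-03,  4.01213980e-01,  9.15983705e-01],
       [-1.93067340e-03,  9.15981698e-01, -4.01215405e-01],
       [-9.99997539e-01, -2.20699462e-03, -2.26556682e-04]]), 'ft_force': array([ 0.40199855,  0.35364469, -0.60087836]), 'torque': array([0.06296775, 0.01728395, 0.0273845 ]), 'finger_gap': 0.08528560074772208}
side {'fovy': 42.68742705309901, 'cx': 323.85187427079944, 'cy': 251.1499145429367, 'extrinsics': array([[ 0.88899614, -0.4575602 , -0.01801458, -0.51205553],
       [ 0.23062258,  0.41339752,  0.88086078, -0.16100445],
       [-0.39559965, -0.7872364 ,  0.47303251, -0.96903971],
       [ 0.        ,  0.        ,  0.        ,  1.        ]])}
top {'fovy': 51.097233325142966, 'cx': 319.49362974651575, 'cy': 234.918344829179, 'extrinsics': array([[-8.91491998e-03, -9.99960142e-01, -4.88298293e-04,
        -1.45617637e-02],
       [ 9.84960850e-01, -8.86545643e-03,  1.72550075e-01,
        -5.38015670e-01],
       [-1.72547526e-01,  1.05731541e-03,  9.85000626e-01,
        -9.71440093e-01],
       [ 0.00000000e+00,  0.00000000e+00,  0.00000000e+00,
         1.00000000e+00]])}
wrist {'fovy': 70.2391859391189, 'cx': 312.65801314311744, 'cy': 234.71667260001564, 'extrinsics': array([[ 0.40064555,  0.91623093, -0.00200693, -0.62281818],
       [-0.87805373,  0.38332402, -0.28650366,  0.03637643],
       [-0.26173421,  0.11654861,  0.95807705, -0.37957767],
       [ 0.        ,  0.        ,  0.        ,  1.        ]])}
```

View pics/side0.png

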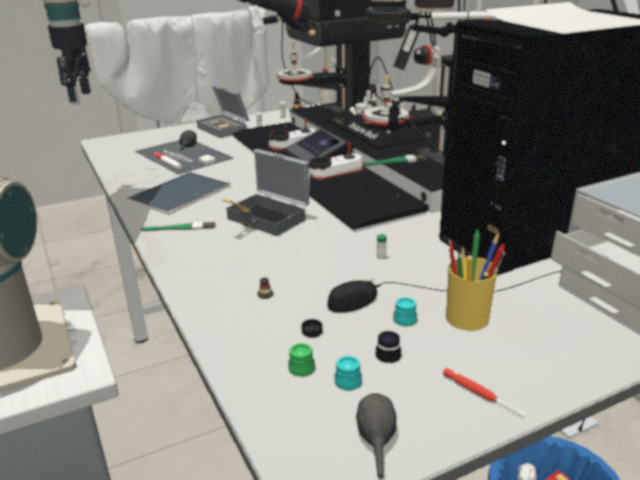

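View pics/top0.png

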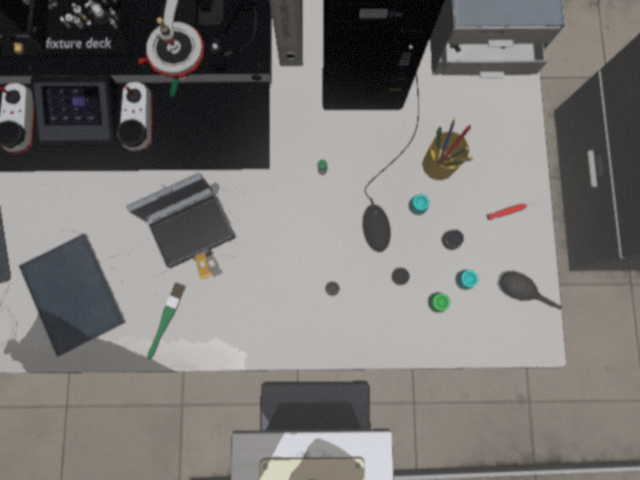

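View pics/wrist0.png

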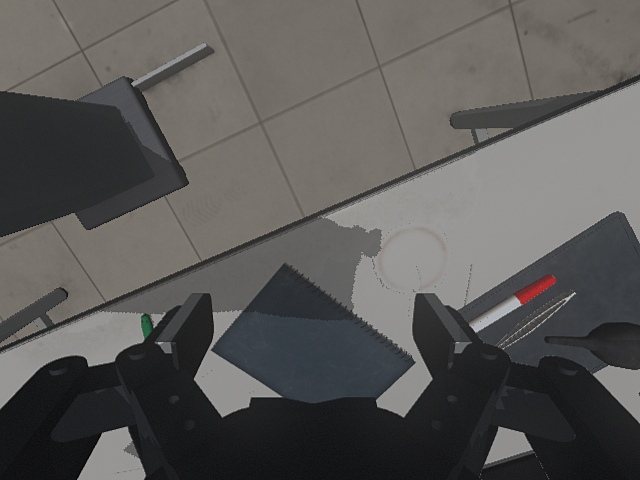

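```bash
cat > h.py <<'E'
import numpy as np, cv2
from plant import arm, vision
CAL={}
def cal(n):
    if n=='wrist': return vision.calibration(n)
    if n not in CAL: CAL[n]=vision.calibration(n)
    return CAL[n]
def ray(n,u,v,c=None):
    c=c or cal(n); f=240/np.tan(np.radians(c['fovy'])/2)
    d=np.array([(u-c['cx'])/f,-(v-c['cy'])/f,-1.]); E=np.array(c['extrinsics']); R=E[:3,:3]
    return -R.T@E[:3,3], R.T@d
def atz(n,u,v,z,c=None):
    o,d=ray(n,u,v,c); return o+d*(z-o[2])/d[2]
def proj(n,P,c=None):
    c=c or cal(n); f=240/np.tan(np.radians(c['fovy'])/2)
    E=np.array(c['extrinsics']); p=(E[:3,:3]@np.atleast_2d(P).T).T+E[:3,3]
    return np.c_[c['cx']-f*p[:,0]/p[:,2], c['cy']+f*p[:,1]/p[:,2]]
def tri(*obs):
    A=np.zeros((3,3));b=np.zeros(3)
    for n,u,v in obs:
        o,d=ray(n,u,v);d/=np.linalg.norm(d);M=np.eye(3)-np.outer(d,d);A+=M;b+=M@o
    return np.linalg.solve(A,b)
def crop(src,dst,x,y,w,h,s):
    im=cv2.imread(src)[y:y+h,x:x+w]; cv2.imwrite(dst,cv2.resize(im,None,fx=s,fy=s,interpolation=cv2.INTER_CUBIC))
E
python3 - <<'E'
from h import *
crop('pics/top0.png','pics/t_case.png',115,160,140,120,5)
crop('pics/side0.png','pics/s_case.png',210,140,120,110,5)
crop('pics/top0.png','pics/t_lp.png',380,190,120,120,5)
crop('pics/side0.png','pics/s_lp.png',280,290,150,110,5)
E
```

```text
(no output)
```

View pics/t_case.png

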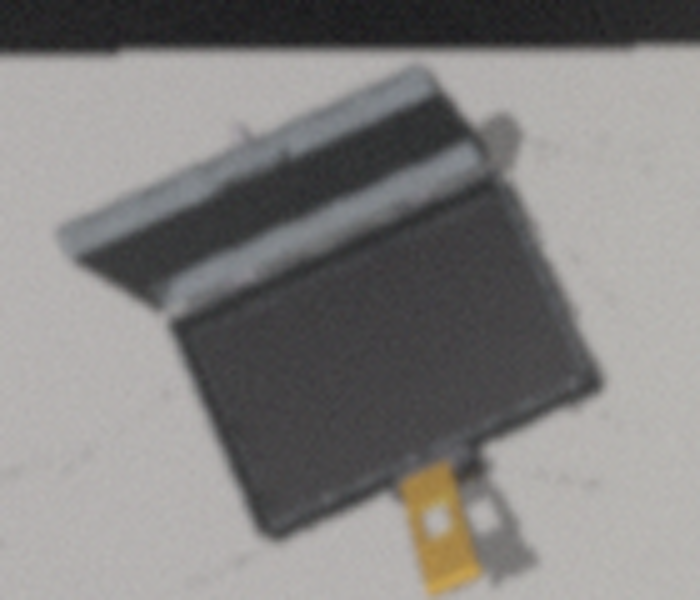

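View pics/s_case.png

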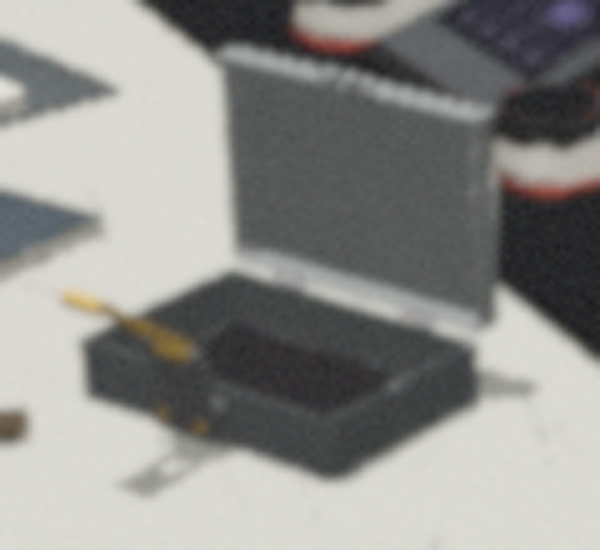

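View pics/t_lp.png

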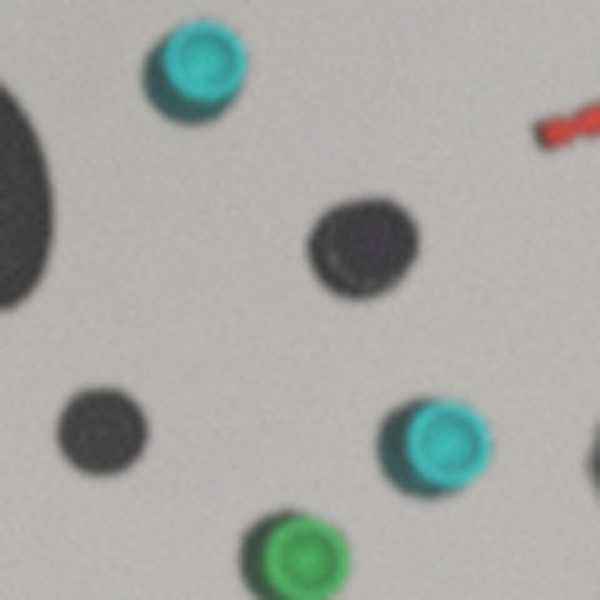

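View pics/s_lp.png

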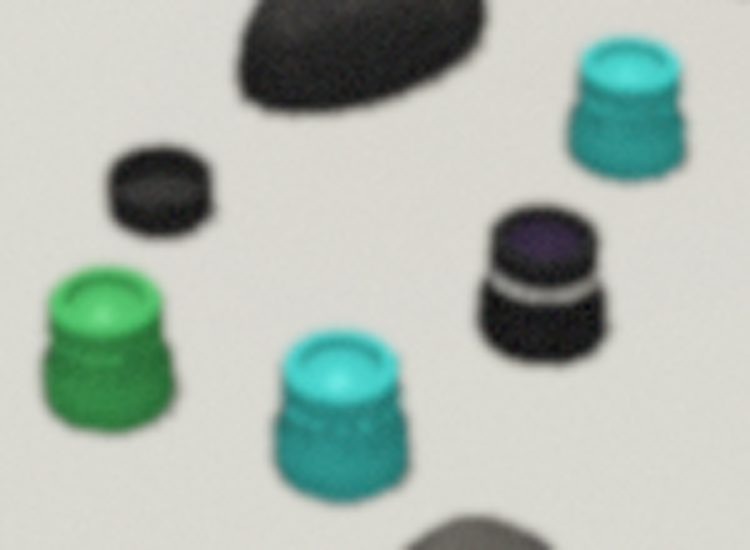

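Run:
```python
from h import *
np.set_printoptions(precision=4,suppress=True)
print('loupe top', tri(('top',454,237.6),('side',388.8,338.4)), atz('top',454,237.6,.036),atz('side',388.8,338.4,.036), 'base', atz('side',388.5,353.6,0))
P=dict(FR=(235,236.6),FL=(169.4,267),BR=(216,197),BL=(150.6,223.6))
W={k:atz('top',*v,.030) for k,v in P.items()}
for k in W: print(k,W[k])
print('sides', [ (np.linalg.norm(W[a]-W[b]), np.degrees(np.arctan2(*(W[b]-W[a])[1::-1]))) for a,b in (('FR','FL'),('BR','BL'),('FR','BR'),('FL','BL'))])
print(sum(W.values())/4)
# side: corner front-right bottom(robot view -> image) 
for n,(u,v) in dict(a=(85,347),b=(235,275),c=(478,350),d=(330,408)).items():
    print(n, atz('side',210+u/5,140+v/5,.030))
```

```text
loupe top [ 0.5336 -0.2965  0.0316] [ 0.5317 -0.2947  0.036 ] [ 0.5315 -0.3016  0.036 ] base [ 0.5373 -0.2938  0.    ]
FR [0.5388 0.1548 0.03  ]
FL [0.4771 0.2873 0.03  ]
BR [0.6232 0.1962 0.03  ]
BL [0.5677 0.3301 0.03  ]
sides [(np.float64(0.14618777535920222), np.float64(114.9707683442404)), (np.float64(0.14493183285784703), np.float64(112.49585446938966)), (np.float64(0.09395292098982842), np.float64(26.143009690925854)), (np.float64(0.1001931059476383), np.float64(25.274401979562832))]
[0.5517 0.2421 0.03  ]
a [0.4796 0.2828 0.03  ]
b [0.5685 0.326  0.03  ]
c [0.6308 0.1935 0.03  ]
d [0.55   0.1708 0.03  ]
```

```bash
cat >> h.py <<'E'
def boxR(yaw):
    c,s=np.cos(yaw),np.sin(yaw); return np.array([[c,-s,0],[s,c,0],[0,0,1.]])
def b2w(p,B): # B=(x,y,yaw rad); p in mm
    return (boxR(B[2])@(np.atleast_2d(p)/1000.).T).T+np.array([B[0],B[1],0])
E
cat > fit.py <<'E'
from h import *
from scipy.optimize import least_squares
C={'FR':(-50,-75,30),'FL':(-50,75,30),'BR':(50,-75,30),'BL':(50,75,30),'FRb':(-50,-75,0),'FLb':(-50,75,0),'BRb':(50,-75,0)}
top={'FR':(600,383),'FL':(270,533),'BR':(505,185),'BL':(178,318)}
side={'FL':(85,347),'BL':(235,273),'BR':(478,347),'FR':(330,408),'FRb':(333,477),'FLb':(88,398),'BRb':(476,402)}
O=[('top',k,115+u/5,160+v/5) for k,(u,v) in top.items()]+[('side',k,210+u/5,140+v/5) for k,(u,v) in side.items()]
def r(q):
    return np.concatenate([proj(n,b2w(C[k],q))[0]-(u,v) for n,k,u,v in O])
s=least_squares(r,[.553,.243,.44],x_scale=[.01,.01,.1],loss='soft_l1')
print(s.x,np.degrees(s.x[2]));print(np.c_[[str(o[:2]) for o in O],r(s.x).reshape(-1,2).round(2)])
B=s.x
for n,(x,y,w,h) in dict(top=(115,160,140,120),side=(210,140,120,110)).items():
    im=cv2.imread(f'pics/{n}0.png')[y:y+h,x:x+w]; im=cv2.resize(im,None,fx=5,fy=5,interpolation=cv2.INTER_CUBIC)
    def L(a,b,col=(0,255,0)):
        p=proj(n,b2w([a,b],B)); p=((p-[x,y])*5+2.5).astype(int); cv2.line(im,p[0].tolist(),p[1].tolist(),col,1)
    for z in (0,30):
        c=[(-50,-75,z),(50,-75,z),(50,75,z),(-50,75,z)]
        for i in range(4): L(c[i],c[(i+1)%4])
    for i in range(4): L(c[i],(c[i][0],c[i][1],0))
    for a in (1.5,1.7,1.9):
        for yy in (-75,75):
            d=np.array([-np.cos(a),0,np.sin(a)]);nrm=np.array([np.sin(a),0,np.cos(a)])
            h0=np.array([52,yy,31]); L(h0,h0+102*d,(0,0,255)); L(h0+13*nrm,h0+13*nrm+102*d,(255,0,0))
    for a in (1.8,2.1,2.4,2.7):
        h0=np.array([-63,0,48.]); L(h0,h0+66*np.array([np.cos(a),0,np.sin(a)]),(255,0,255))
    cv2.imwrite(f'pics/ov_{n}.png',im)
E
python3 fit.py
```

```text
[0.55522145 0.2426346  0.43676409] 25.02473909263558
[["('top', 'FR')" '0.62' '-1.34']
 ["('top', 'FL')" '-0.64' '-0.11']
 ["('top', 'BR')" '0.27' '-4.21']
 ["('top', 'BL')" '-0.79' '-0.5']
 ["('side', 'FL')" '-1.61' '-0.94']
 ["('side', 'BL')" '-0.8' '-0.45']
 ["('side', 'BR')" '0.12' '0.09']
 ["('side', 'FR')" '-0.39' '3.93']
 ["('side', 'FRb')" '-0.21' '2.86']
 ["('side', 'FLb')" '-0.96' '1.01']
 ["('side', 'BRb')" '0.95' '1.34']]
```

View pics/ov_top.png

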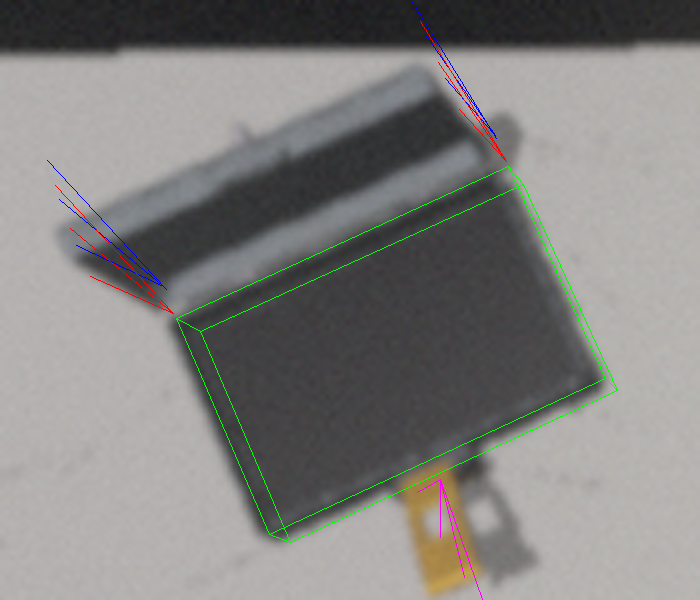

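View pics/ov_side.png

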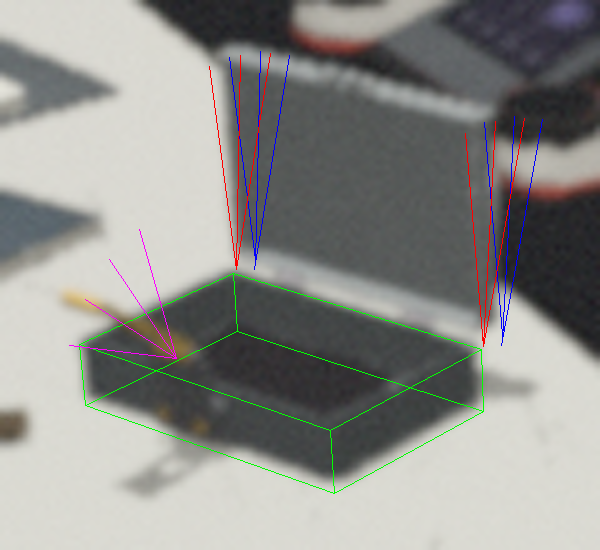

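Run:
```python
from h import *
np.set_printoptions(precision=4,suppress=True)
o=arm.get_obs(); T=o['tcp_rot']; c=cal('wrist'); E=c['extrinsics']
R=E[:3,:3]; pos=-R.T@E[:3,3]
print('cam in tool', T.T@(pos-o['tool_pos'])); print('cam axes(cols x,y,z) in tool\n',T.T@R.T)
print(o['time'],pos)
```

```text
cam in tool [-0.1284 -0.0011 -0.0742]
cam axes(cols x,y,z) in tool
 [[ 0.0003  0.2867 -0.958 ]
 [ 1.     -0.0006  0.0001]
 [-0.0006 -0.958  -0.2867]]
0.15 [0.1821 0.6009 0.3728]
```

```bash
cat >> h.py <<'E'
from scipy.spatial.transform import Rotation as Ro
import json
def toolR(yaw_deg,pitch_deg=0): # tool x down, z horizontal at yaw; pitch tilts fingers toward +z (about tool y)
    c,s=np.cos(np.radians(yaw_deg)),np.sin(np.radians(yaw_deg))
    M=np.array([[0,-s,c],[0,c,s],[-1,0,0.]])
    return M@Ro.from_rotvec([0,-pitch_deg,0],degrees=True).as_matrix()
def load(): d=json.load(open('cmd.json')); return np.array(d['p']),np.array(d['R'])
def save(p,R): json.dump(dict(p=list(map(float,p)),R=np.array(R).tolist()),open('cmd.json','w'))
def plan(wps,p=None,R=None,commit=True):
    """wps: list of (pos,R,n,grip)"""
    if p is None: p,R=load()
    rows=[]
    for pos,Rt,n,g in wps:
        pos=np.array(pos,float)
        rv=(Ro.from_matrix(R).inv()*Ro.from_matrix(Rt)).as_rotvec()
        p0,R0=p.copy(),R.copy()
        for i in range(1,n+1):
            pt=p0+(pos-p0)*i/n; Rn=R0@Ro.from_rotvec(rv*i/n).as_matrix()
            d=np.round(R.T@(pt-p),4); w=np.round(np.degrees((Ro.from_matrix(R).inv()*Ro.from_matrix(Rn)).as_rotvec()),1)
            rows.append([g]+(d+0.).tolist()+(w+0.).tolist())
            p=p+R@d; R=R@Ro.from_rotvec(w,degrees=True).as_matrix()
            if max(abs(d))>.0625 or np.linalg.norm(d)>.0625 or np.linalg.norm(w)>10.7: print('EXCEED',d,w)
    print(len(rows),'[['+',\n'.join(json.dumps(r) for r in rows)+']]')
    if commit: save(p,R)
    print('end',p.round(4))
E
python3 - <<'E'
from h import *
o=arm.get_obs()
save([.251,.572,.245],toolR(60.424-84.076))
plan([((.506,.221,.32),toolR(25),9,1)])
E
```

```text
9 [[[1, -0.0083, -0.0244, 0.0416, -5.4, 0.0, 0.0],
[1, -0.0084, -0.0281, 0.0391, -5.4, 0.0, 0.0],
[1, -0.0083, -0.0317, 0.0363, -5.4, 0.0, 0.0],
[1, -0.0083, -0.035, 0.0332, -5.4, 0.0, 0.0],
[1, -0.0084, -0.038, 0.0297, -5.4, 0.0, 0.0],
[1, -0.0083, -0.0406, 0.026, -5.4, 0.0, 0.0],
[1, -0.0083, -0.0428, 0.0221, -5.4, 0.0, 0.0],
[1, -0.0084, -0.0448, 0.0179, -5.4, 0.0, 0.0],
[1, -0.0083, -0.0462, 0.0136, -5.5, 0.0, 0.0]]]
end [0.5059 0.221  0.32  ]
```

Call:
{"method": "drive_tool", "body": {"targets": [[[1,-0.0083,-0.0244,0.0416,-5.4,0,0],[1,-0.0084,-0.0281,0.0391,-5.4,0,0],[1,-0.0083,-0.0317,0.0363,-5.4,0,0],[1,-0.0083,-0.035,0.0332,-5.4,0,0],[1,-0.0084,-0.038,0.0297,-5.4,0,0],[1,-0.0083,-0.0406,0.026,-5.4,0,0],[1,-0.0083,-0.0428,0.0221,-5.4,0,0],[1,-0.0084,-0.0448,0.0179,-5.4,0,0],[1,-0.0083,-0.0462,0.0136,-5.5,0,0],[1,0,0,0,0,0,0]]]}}

```text
time: 1.4
tool_pos: [0.5076, 0.2193, 0.3206]
tcp_rot: [[0.001, -0.419, 0.908], [-0.0, 0.908, 0.419], [-1.0, -0.001, 0.001]]
ft_force: [0.3, 1.4, -0.3]
finger_gap: 0.0852
```

```bash
cat > w.py <<'E'
import sys; from h import *
import pickle
k=sys.argv[1]
c=vision.calibration('wrist'); f=vision.grab_frame('wrist'); cv2.imwrite(f'pics/w{k}.png',f[:,:,::-1]); pickle.dump(c,open(f'pics/w{k}.pkl','wb'))
o=arm.get_obs(); print(o['time'],o['tool_pos'],o['ft_force'],o['finger_gap']); print(o['tcp_rot'].round(4))
E
python3 w.py 1
```

```text
1.45 [0.50629098 0.22043571 0.32017438] [ 0.48964594 -0.53960195  1.48491035] 0.08569126372573045
[[-4.000e-04 -4.203e-01  9.074e-01]
 [ 3.000e-04  9.074e-01  4.203e-01]
 [-1.000e+00  4.000e-04 -3.000e-04]]
```

View pics/w1.png

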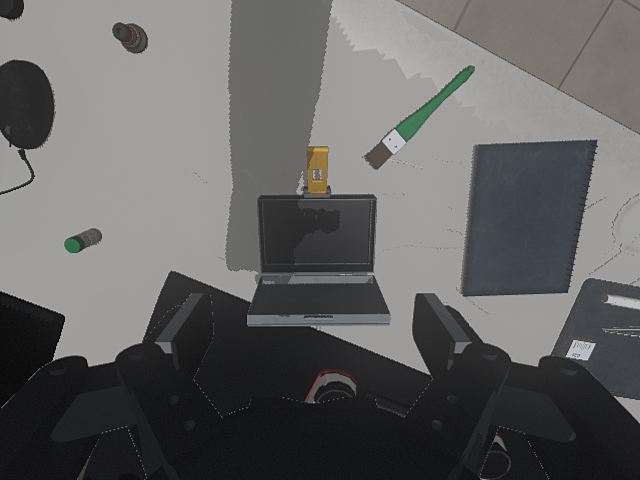

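Run:
```python
from h import *
crop('pics/w1.png','pics/w1c.png',240,135,160,200,3)
crop('pics/w1.png','pics/w1d.png',245,135,145,100,5)
```

```text
(no output)
```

View pics/w1c.png

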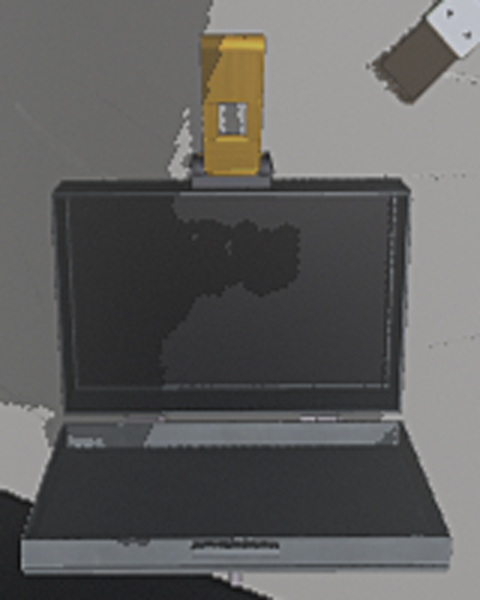

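View pics/w1d.png

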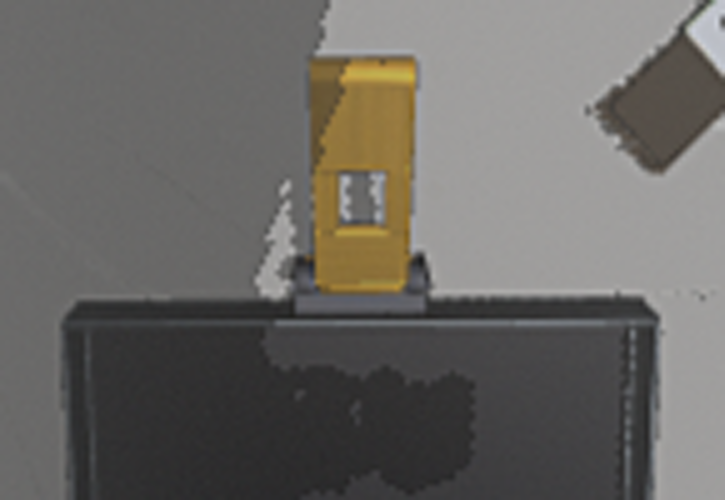

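```bash
cat > fitw.py <<'E'
from h import *
import pickle
from scipy.optimize import least_squares
np.set_printoptions(precision=4,suppress=True)
c=pickle.load(open('pics/w1.pkl','rb'))
pts={'FRt':((-50,-75,30),(257.4,199.4)),'FLt':((-50,75,30),(376.6,199)),'FRb':((-50,-75,0),(260,195)),'FLb':((-50,75,0),(375,194.6)),'BR':((50,-75,30),(260,271.7)),'BL':((50,75,30),(374,271.7))}
for k,(m,(u,v)) in pts.items(): print(k,atz('wrist',u,v,m[2]/1000,c))
r=lambda q: np.concatenate([proj('wrist',b2w(m,q),c)[0]-px for m,px in pts.values()])
s=least_squares(r,[.553,.243,.44],x_scale=[.01,.01,.1],loss='soft_l1'); B=s.x
print(B,np.degrees(B[2])); print(r(B).reshape(-1,2).round(2))
import sys
im=cv2.imread('pics/w1.png'); x,y,w,h,S=240,135,160,200,4
im=cv2.resize(im[y:y+h,x:x+w],None,fx=S,fy=S,interpolation=cv2.INTER_CUBIC)
def L(a,b,col=(0,255,0)):
    p=proj('wrist',b2w([a,b],B),c); p=((p-[x,y])*S+S/2).astype(int); cv2.line(im,p[0].tolist(),p[1].tolist(),col,1)
for z in (0,30):
    k=[(-50,-75,z),(50,-75,z),(50,75,z),(-50,75,z)]
    for i in range(4): L(k[i],k[(i+1)%4])
for a in (1.6,1.75,1.9):
    for yy in (-75,75):
        d=np.array([-np.cos(a),0,np.sin(a)]);nrm=np.array([np.sin(a),0,np.cos(a)])
        h0=np.array([52,yy,31]); L(h0,h0+102*d,(0,0,255)); L(h0+13*nrm,h0+13*nrm+102*d,(255,0,0))
for a in (2.1,2.4,2.7):
    for yy in(-11,11):
        h0=np.array([-63,yy,48.]); L(h0,h0+66*np.array([np.cos(a),0,np.sin(a)]),(255,0,255))
cv2.imwrite('pics/ov_w1.png',im)
E
python3 fitw.py
```

```text
FRt [0.5411 0.1592 0.03  ]
FLt [0.4784 0.2935 0.03  ]
FRb [0.5414 0.158  0.    ]
FLb [0.4769 0.2964 0.    ]
BR [0.6296 0.1989 0.03  ]
BL [0.5662 0.3361 0.03  ]
[0.5544 0.2474 0.4352] 24.933967320190945
[[-0.5  -0.58]
 [ 1.   -0.43]
 [ 0.43 -0.41]
 [-1.52 -0.25]
 [ 0.6   1.56]
 [-0.37  1.34]]
```

View pics/ov_w1.png

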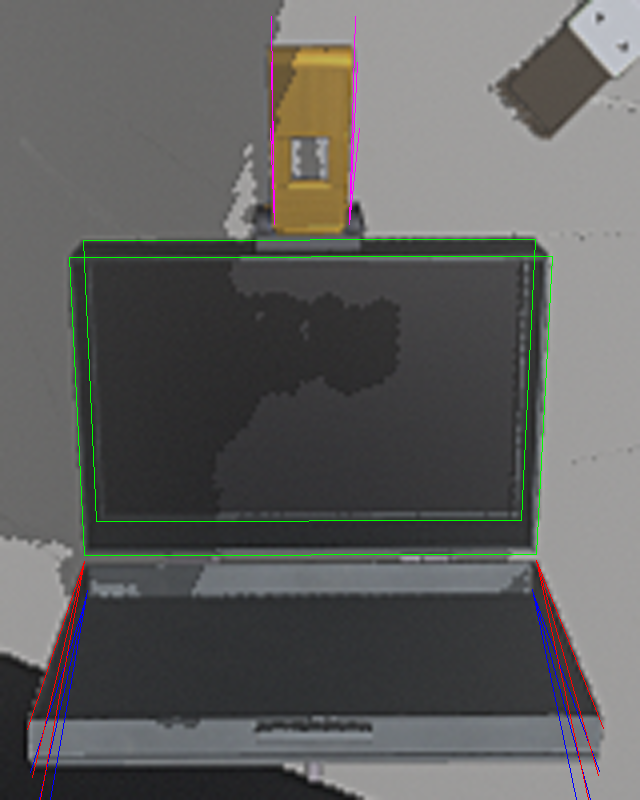

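Run:
```python
from h import *
plan([((.510,-.297,.2),toolR(0),10,1)])
```

```text
10 [[[1, 0.012, -0.0471, -0.0216, 2.5, 0.0, 0.0],
[1, 0.012, -0.048, -0.0195, 2.5, 0.0, 0.0],
[1, 0.012, -0.0488, -0.0173, 2.5, 0.0, 0.0],
[1, 0.012, -0.0495, -0.0153, 2.5, 0.0, 0.0],
[1, 0.012, -0.0501, -0.013, 2.5, 0.0, 0.0],
[1, 0.012, -0.0507, -0.0109, 2.5, 0.0, 0.0],
[1, 0.012, -0.0511, -0.0086, 2.5, 0.0, 0.0],
[1, 0.012, -0.0514, -0.0064, 2.5, 0.0, 0.0],
[1, 0.012, -0.0516, -0.0042, 2.5, 0.0, 0.0],
[1, 0.012, -0.0518, -0.0019, 2.5, 0.0, 0.0]]]
end [ 0.51  -0.297  0.2  ]
```

Call:
{"method": "drive_tool", "body": {"targets": [[[1,0.012,-0.0471,-0.0216,2.5,0,0],[1,0.012,-0.048,-0.0195,2.5,0,0],[1,0.012,-0.0488,-0.0173,2.5,0,0],[1,0.012,-0.0495,-0.0153,2.5,0,0],[1,0.012,-0.0501,-0.013,2.5,0,0],[1,0.012,-0.0507,-0.0109,2.5,0,0],[1,0.012,-0.0511,-0.0086,2.5,0,0],[1,0.012,-0.0514,-0.0064,2.5,0,0],[1,0.012,-0.0516,-0.0042,2.5,0,0],[1,0.012,-0.0518,-0.0019,2.5,0,0],[1,0,0,0,0,0,0],[1,0,0,0,0,0,0]]]}}

```text
time: 2.95
tool_pos: [0.5096, -0.295, 0.1998]
tcp_rot: [[-0.001, -0.002, 1.0], [0.002, 1.0, 0.002], [-1.0, 0.002, -0.001]]
ft_force: [-0.5, 0.6, 0.3]
finger_gap: 0.0853
```

```bash
python3 w.py 2
```

```text
3.0 [ 0.50973186 -0.29472816  0.20013968] [-0.12054953 -0.23622449  0.63295733] 0.08558211055353881
[[-7.0e-04 -2.5e-03  1.0e+00]
 [ 1.2e-03  1.0e+00  2.5e-03]
 [-1.0e+00  1.2e-03 -7.0e-04]]
```

View pics/w2.png

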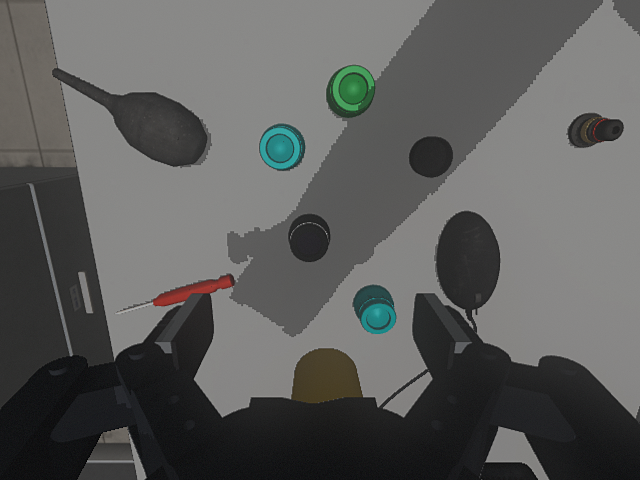

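Run:
```python
from h import *
crop('pics/w2.png','pics/w2c.png',270,195,80,80,8)
im=cv2.imread('pics/w2c.png'); cv2.imwrite('pics/w2c.png',cv2.convertScaleAbs(im,alpha=2.5))
```

```text
(no output)
```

View pics/w2c.png

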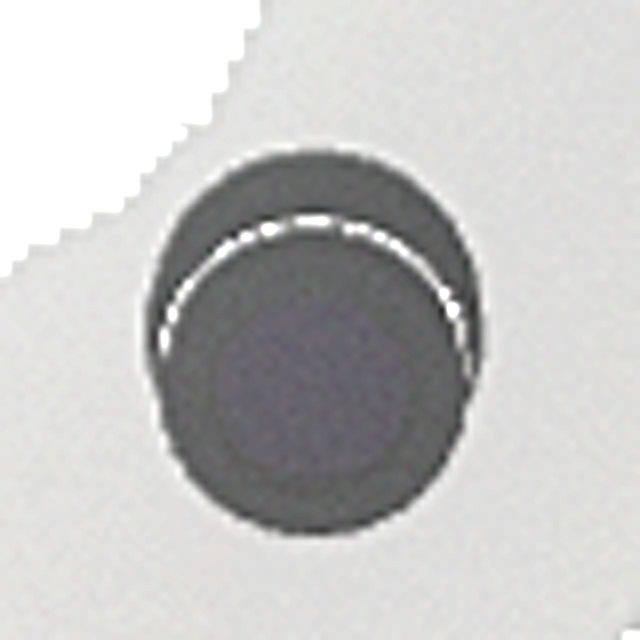

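Run:
```python
from h import *
import pickle
c=pickle.load(open('pics/w2.pkl','rb'))
print(atz('wrist',309,242.6,.036,c), [atz('wrist',309.2,234.6,z,c) for z in (0,.008,.015)], atz('wrist',327,375,.08,c))
```

```text
[ 0.5296244  -0.29849854  0.036     ] [array([ 0.53282779, -0.29859793,  0.        ]), array([ 0.53044661, -0.29853483,  0.008     ]), array([ 0.52836307, -0.29847962,  0.015     ])] [ 0.63574507 -0.28264221  0.08      ]
```

Run:
```python
from h import *
R=toolR(0)
plan([((.531,-.298,.07),R,3,1),((.531,-.298,.016),R,3,.8),((.531,-.298,.016),R,6,0.2)])
```

```text
12 [[[1, 0.0433, -0.0003, 0.007, 0.0, 0.0, 0.0],
[1, 0.0434, -0.0004, 0.007, 0.0, 0.0, 0.0],
[1, 0.0433, -0.0003, 0.007, 0.0, 0.0, 0.0],
[0.8, 0.018, 0.0, 0.0, 0.0, 0.0, 0.0],
[0.8, 0.018, 0.0, 0.0, 0.0, 0.0, 0.0],
[0.8, 0.018, 0.0, 0.0, 0.0, 0.0, 0.0],
[0.2, 0.0, 0.0, 0.0, 0.0, 0.0, 0.0],
[0.2, 0.0, 0.0, 0.0, 0.0, 0.0, 0.0],
[0.2, 0.0, 0.0, 0.0, 0.0, 0.0, 0.0],
[0.2, 0.0, 0.0, 0.0, 0.0, 0.0, 0.0],
[0.2, 0.0, 0.0, 0.0, 0.0, 0.0, 0.0],
[0.2, 0.0, 0.0, 0.0, 0.0, 0.0, 0.0]]]
end [ 0.531 -0.298  0.016]
```

Call:
{"method": "drive_tool", "body": {"targets": [[[1,0.0433,-0.0003,0.007,0,0,0],[1,0.0434,-0.0004,0.007,0,0,0],[1,0.0433,-0.0003,0.007,0,0,0],[0.8,0.018,0,0,0,0,0],[0.8,0.018,0,0,0,0,0],[0.8,0.018,0,0,0,0,0],[0.2,0,0,0,0,0,0],[0.2,0,0,0,0,0,0],[0.2,0,0,0,0,0,0],[0.2,0,0,0,0,0,0],[0.2,0,0,0,0,0,0],[0.2,0,0,0,0,0,0]]], "newtons": 30}}

```text
time: 4.5
tool_pos: [0.5309, -0.2978, 0.0167]
tcp_rot: [[0.0, -0.001, 1.0], [-0.0, 1.0, 0.001], [-1.0, -0.0, 0.0]]
ft_force: [-0.2, -0.4, 2.0]
finger_gap: 0.0404
```

```bash
python3 w.py 3
```

```text
4.55 [ 0.53091746 -0.29776251  0.01668492] [-0.77813049 -0.05277702  2.06081603] 0.04059129293191355
[[ 4.e-04 -8.e-04  1.e+00]
 [-4.e-04  1.e+00  8.e-04]
 [-1.e+00 -4.e-04  4.e-04]]
```

View pics/w3.png

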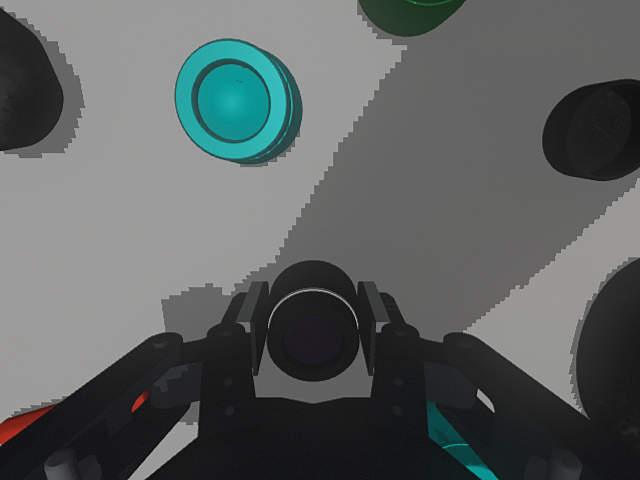

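Run:
```python
from h import *
R=toolR(0);R2=toolR(24.9)
plan([((.531,-.298,.09),R,2,.2),((.55,.2444,.18),R2,10,.2)])
plan([((.55,.2444,.18),R2,1,.2),((.55,.2444,.05),R2,5,.2),((.55,.2444,.024),R2,2,.2),((.55,.2444,.0195),R2,2,.2)])
```

```text
12 [[[0.2, -0.037, 0.0, 0.0, 0.0, 0.0, 0.0],
[0.2, -0.037, 0.0, 0.0, 0.0, 0.0, 0.0],
[0.2, -0.009, 0.0542, 0.0019, -2.5, 0.0, 0.0],
[0.2, -0.009, 0.0541, 0.0044, -2.5, 0.0, 0.0],
[0.2, -0.009, 0.0539, 0.0066, -2.5, 0.0, 0.0],
[0.2, -0.009, 0.0535, 0.009, -2.4, 0.0, 0.0],
[0.2, -0.009, 0.0531, 0.0113, -2.5, 0.0, 0.0],
[0.2, -0.009, 0.0526, 0.0135, -2.5, 0.0, 0.0],
[0.2, -0.009, 0.0519, 0.0159, -2.5, 0.0, 0.0],
[0.2, -0.009, 0.0512, 0.018, -2.5, 0.0, 0.0],
[0.2, -0.009, 0.0503, 0.0203, -2.5, 0.0, 0.0],
[0.2, -0.009, 0.0494, 0.0225, -2.5, 0.0, 0.0]]]
end [0.55   0.2444 0.18  ]
10 [[[0.2, 0.0, 0.0, 0.0, 0.0, 0.0, 0.0],
[0.2, 0.026, 0.0, 0.0, 0.0, 0.0, 0.0],
[0.2, 0.026, 0.0, 0.0, 0.0, 0.0, 0.0],
[0.2, 0.026, 0.0, 0.0, 0.0, 0.0, 0.0],
[0.2, 0.026, 0.0, 0.0, 0.0, 0.0, 0.0],
[0.2, 0.026, 0.0, 0.0, 0.0, 0.0, 0.0],
[0.2, 0.013, 0.0, 0.0, 0.0, 0.0, 0.0],
[0.2, 0.013, 0.0, 0.0, 0.0, 0.0, 0.0],
[0.2, 0.0022, 0.0, 0.0, 0.0, 0.0, 0.0],
[0.2, 0.0023, 0.0, 0.0, 0.0, 0.0, 0.0]]]
end [0.55   0.2444 0.0195]
```

Call:
{"method": "drive_tool", "body": {"targets": [[[0.2,-0.037,0,0,0,0,0],[0.2,-0.037,0,0,0,0,0],[0.2,-0.009,0.0542,0.0019,-2.5,0,0],[0.2,-0.009,0.0541,0.0044,-2.5,0,0],[0.2,-0.009,0.0539,0.0066,-2.5,0,0],[0.2,-0.009,0.0535,0.009,-2.4,0,0],[0.2,-0.009,0.0531,0.0113,-2.5,0,0],[0.2,-0.009,0.0526,0.0135,-2.5,0,0],[0.2,-0.009,0.0519,0.0159,-2.5,0,0],[0.2,-0.009,0.0512,0.018,-2.5,0,0],[0.2,-0.009,0.0503,0.0203,-2.5,0,0],[0.2,-0.009,0.0494,0.0225,-2.5,0,0]]]}}

```text
time: 6.05
tool_pos: [0.5494, 0.2466, 0.1805]
tcp_rot: [[0.0, -0.423, 0.906], [-0.0, 0.906, 0.423], [-1.0, -0.0, -0.0]]
ft_force: [-0.0, -0.5, -0.5]
finger_gap: 0.0398
```

```bash
python3 w.py 4
python3 - <<'E'
from h import *
f=vision.grab_frame('side'); cv2.imwrite('pics/side4.png',f[:,:,::-1])
crop('pics/side4.png','pics/side4c.png',180,60,160,200,3)
E
```

```text
6.1 [0.55050629 0.25317597 0.18202944] [2.34727591 4.8635045  0.2706453 ] 0.04046193445337909
[[ 0.0033 -0.4288  0.9034]
 [ 0.0069  0.9034  0.4288]
 [-1.      0.0048  0.0059]]
```

View pics/w4.png

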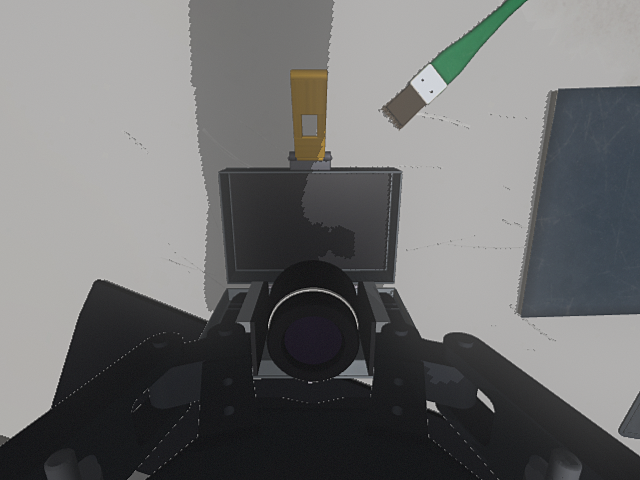

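View pics/side4c.png

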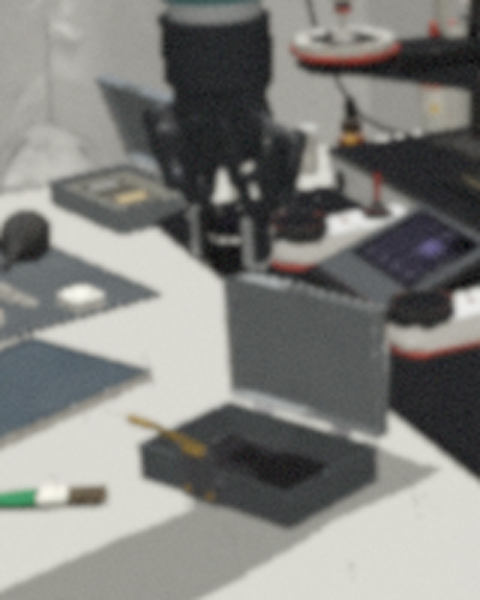

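Call:
{"method": "drive_tool", "body": {"targets": [[[0.2,0,0,0,0,0,0],[0.2,0.026,0,0,0,0,0],[0.2,0.026,0,0,0,0,0],[0.2,0.026,0,0,0,0,0],[0.2,0.026,0,0,0,0,0],[0.2,0.026,0,0,0,0,0],[0.2,0.013,0,0,0,0,0],[0.2,0.013,0,0,0,0,0],[0.2,0.0022,0,0,0,0,0],[0.2,0.0023,0,0,0,0,0]]]}}

```text
time: 7.4
tool_pos: [0.5505, 0.245, 0.0204]
tcp_rot: [[0.001, -0.422, 0.907], [0.0, 0.907, 0.422], [-1.0, -0.0, 0.001]]
ft_force: [0.3, -0.1, -0.8]
finger_gap: 0.0403
```

```bash
python3 w.py 5
```

```text
7.45 [0.55031003 0.24503253 0.0202291 ] [-1.07300865 -0.39012855 -0.88542505] 0.04033475020102471
[[ 1.100e-03 -4.218e-01  9.067e-01]
 [ 3.000e-04  9.067e-01  4.218e-01]
 [-1.000e+00 -2.000e-04  1.200e-03]]
```

View pics/w5.png

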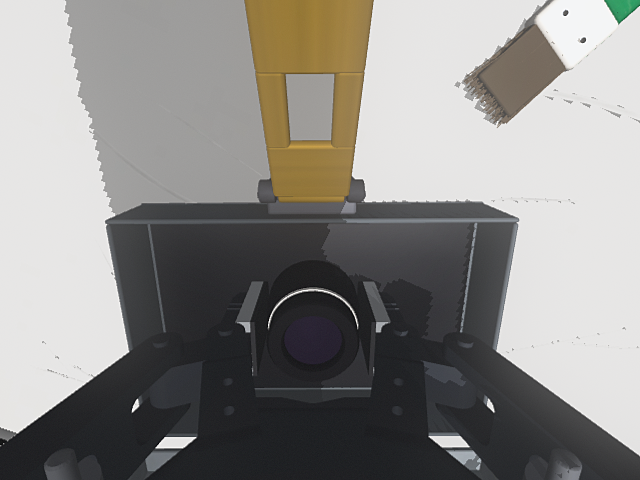

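Call:
{"method": "drive_tool", "body": {"targets": [[[0.2,0.0008,0,0,0,0,0],[0.2,0.0007,0,0,0,0,0],[0.2,0,0,0,0,0,0]]]}}

```text
time: 7.82
tool_pos: [0.5503, 0.2452, 0.0192]
tcp_rot: [[0.001, -0.422, 0.907], [0.0, 0.907, 0.422], [-1.0, -0.0, 0.001]]
ft_force: [-0.2, 0.0, 5.2]
finger_gap: 0.0404
```

Run:
```python
from h import *
R2=toolR(24.9)
p,R=load(); save(p-[0,0,.0015],R)
p,R=load()
plan([(p,R2,4,.7),((.55,.2444,.06),R2,2,.7),((.55,.2444,.21),R2,3,.7),((.55,.2444,.21),R2,2,.7)])
```

```text
11 [[[0.7, 0.0, 0.0, 0.0, 0.0, 0.0, 0.0],
[0.7, 0.0, 0.0, 0.0, 0.0, 0.0, 0.0],
[0.7, 0.0, 0.0, 0.0, 0.0, 0.0, 0.0],
[0.7, 0.0, 0.0, 0.0, 0.0, 0.0, 0.0],
[0.7, -0.021, 0.0, 0.0, 0.0, 0.0, 0.0],
[0.7, -0.021, 0.0, 0.0, 0.0, 0.0, 0.0],
[0.7, -0.05, 0.0, 0.0, 0.0, 0.0, 0.0],
[0.7, -0.05, 0.0, 0.0, 0.0, 0.0, 0.0],
[0.7, -0.05, 0.0, 0.0, 0.0, 0.0, 0.0],
[0.7, 0.0, 0.0, 0.0, 0.0, 0.0, 0.0],
[0.7, 0.0, 0.0, 0.0, 0.0, 0.0, 0.0]]]
end [0.55   0.2444 0.21  ]
```

Call:
{"method": "drive_tool", "body": {"targets": [[[0.7,0,0,0,0,0,0],[0.7,0,0,0,0,0,0],[0.7,0,0,0,0,0,0],[0.7,0,0,0,0,0,0],[0.7,-0.021,0,0,0,0,0],[0.7,-0.021,0,0,0,0,0],[0.7,-0.05,0,0,0,0,0],[0.7,-0.05,0,0,0,0,0],[0.7,-0.05,0,0,0,0,0],[0.7,0,0,0,0,0,0],[0.7,0,0,0,0,0,0]]]}}

```text
time: 9.2
tool_pos: [0.5495, 0.2448, 0.21]
tcp_rot: [[-0.0, -0.422, 0.907], [-0.0, 0.907, 0.422], [-1.0, 0.0, -0.0]]
ft_force: [0.0, -0.6, -0.2]
finger_gap: 0.0595
```

```bash
python3 w.py 6
python3 - <<'E'
from h import *
f=vision.grab_frame('side'); cv2.imwrite('pics/side6.png',f[:,:,::-1])
crop('pics/side6.png','pics/side6c.png',180,60,160,200,3)
E
```

```text
9.25 [0.54874742 0.24453665 0.20891373] [0.29341755 0.89402209 0.01764186] 0.05974519580864395
[[-2.400e-03 -4.218e-01  9.067e-01]
 [-8.000e-04  9.067e-01  4.218e-01]
 [-1.000e+00  3.000e-04 -2.500e-03]]
```

View pics/w6.png

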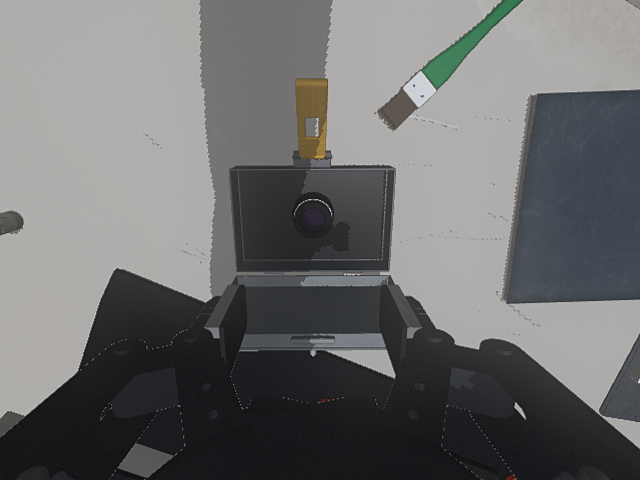

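View pics/side6c.png

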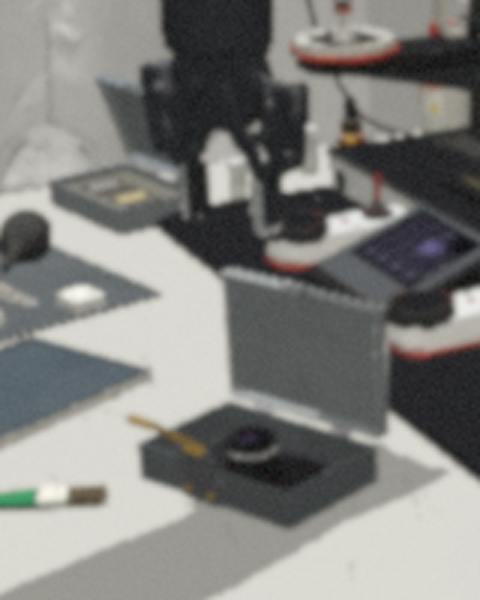

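Run:
```python
from h import *
import pickle
c=pickle.load(open('pics/w6.pkl','rb')); B=[.5545,.2474,.4352]
crop('pics/w6.png','pics/w6c.png',215,60,210,300,2.6)
for a in (1.5,1.6,1.7,1.8):
    d=np.array([-np.cos(a),0,np.sin(a)]);n=np.array([np.sin(a),0,np.cos(a)]);h=np.array([52,0,31])
    print(a,proj('wrist',b2w([h+102*d,h+102*d+13*n,h+13*n+86*d+12*n],B),c).round(1).tolist())
for a in (2.1,2.3,2.5,2.7):
    print(a,proj('wrist',b2w([[-63+63*np.cos(a),0,48+63*np.sin(a)],[-63,0,48]],B),c).round(1).tolist(), proj('side',b2w([-63+66*np.cos(a),0,48+66*np.sin(a)],B)).round(1).tolist())
print(proj('side',b2w([-63,0,48],B)))
```

```text
1.5 [[312.7, 324.0], [312.7, 341.3], [312.7, 344.7]]
1.6 [[312.7, 337.2], [312.7, 353.1], [312.7, 352.8]]
1.7 [[312.7, 349.2], [312.7, 363.3], [312.7, 359.5]]
1.8 [[312.7, 359.8], [312.7, 371.9], [312.7, 365.0]]
2.1 [[312.9, 109.5], [312.7, 154.5]] [[230.2, 190.7]]
2.3 [[312.9, 94.0], [312.7, 154.5]] [[226.8, 195.8]]
2.5 [[312.9, 82.0], [312.7, 154.5]] [[224.1, 201.6]]
2.7 [[312.9, 74.2], [312.7, 154.5]] [[222.2, 207.7]]
[[243.72717457 210.44674971]]
```

View pics/w6c.png

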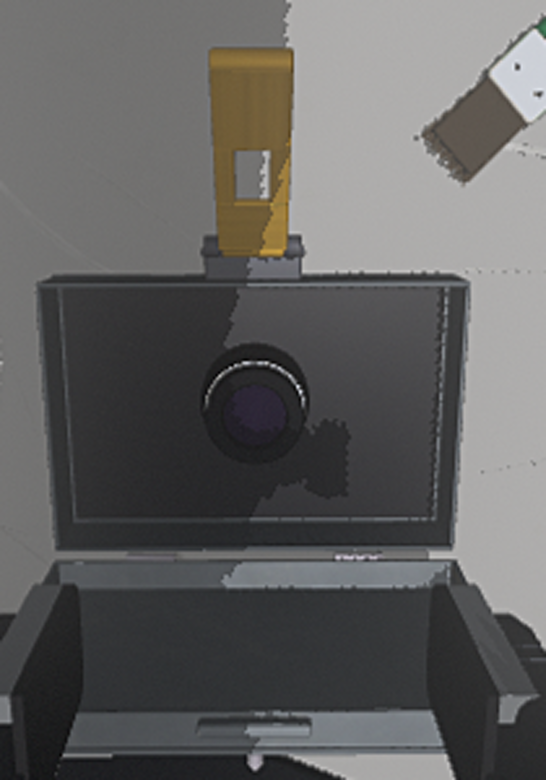

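```bash
cat >> h.py <<'E'
B=[.5545,.2474,.4352]
E
python3 - <<'E'
from h import *
R2=toolR(24.9)
W=lambda x,y,z: b2w([x,y,z],B)[0]
plan([(W(95,-35,212),R2,3,0),(W(95,-35,212),R2,1,0),(W(95,-35,125),R2,3,0),(W(95,-35,125),R2,2,0)])
wp=[]
for a in np.linspace(1.56,-0.0,12):
    s=80;P=np.array([52,31])+s*np.array([-np.cos(a),np.sin(a)])+13*np.array([np.sin(a),np.cos(a)])
    wp.append((W(P[0]+11,-35,P[1]+14),R2,1,0))
plan(wp)
E
```

```text
9 [[[0, -0.0007, -0.0114, 0.0334, 0.0, 0.0, 0.0],
[0, -0.0006, -0.0114, 0.0335, 0.0, 0.0, 0.0],
[0, -0.0007, -0.0114, 0.0334, 0.0, 0.0, 0.0],
[0, 0.0, 0.0, 0.0, 0.0, 0.0, 0.0],
[0, 0.029, 0.0, 0.0, 0.0, 0.0, 0.0],
[0, 0.029, 0.0, 0.0, 0.0, 0.0, 0.0],
[0, 0.029, 0.0, 0.0, 0.0, 0.0, 0.0],
[0, 0.0, 0.0, 0.0, 0.0, 0.0, 0.0],
[0, 0.0, 0.0, 0.0, 0.0, 0.0, 0.0]]]
end [0.6554 0.2557 0.125 ]
12 [[[0, -0.0001, 0.0, -0.0198, 0.0, 0.0, 0.0],
[0, -0.0009, 0.0, -0.0115, 0.0, 0.0, 0.0],
[0, 0.0007, 0.0, -0.0114, 0.0, 0.0, 0.0],
[0, 0.0023, 0.0, -0.0113, 0.0, 0.0, 0.0],
[0, 0.0039, 0.0, -0.0108, 0.0, 0.0, 0.0],
[0, 0.0054, 0.0, -0.0101, 0.0, 0.0, 0.0],
[0, 0.0067, 0.0, -0.0093, 0.0, 0.0, 0.0],
[0, 0.008, 0.0, -0.0082, 0.0, 0.0, 0.0],
[0, 0.0091, 0.0, -0.0071, 0.0, 0.0, 0.0],
[0, 0.01, 0.0, -0.0056, 0.0, 0.0, 0.0],
[0, 0.0107, 0.0, -0.0042, 0.0, 0.0, 0.0],
[0, 0.0112, 0.0, -0.0027, 0.0, 0.0, 0.0]]]
end [0.5538 0.2084 0.058 ]
```

Call:
{"method": "drive_tool", "body": {"targets": [[[0,-0.0007,-0.0114,0.0334,0,0,0],[0,-0.0006,-0.0114,0.0335,0,0,0],[0,-0.0007,-0.0114,0.0334,0,0,0],[0,0,0,0,0,0,0],[0,0.029,0,0,0,0,0],[0,0.029,0,0,0,0,0],[0,0.029,0,0,0,0,0],[0,0,0,0,0,0,0],[0,0,0,0,0,0,0]]]}}

```text
time: 10.42
tool_pos: [0.6547, 0.2562, 0.1257]
tcp_rot: [[-0.0, -0.422, 0.907], [-0.0, 0.907, 0.422], [-1.0, 0.0, -0.0]]
ft_force: [-0.0, -0.0, -0.8]
finger_gap: -0.0002
```

```bash
python3 - <<'E'
from h import *
for n in ('side','top'):
    f=vision.grab_frame(n); cv2.imwrite(f'pics/{n}7.png',f[:,:,::-1])
crop('pics/side7.png','pics/side7c.png',180,60,160,200,3)
crop('pics/top7.png','pics/top7c.png',90,120,200,170,3)
E
python3 w.py 7
```

```text
10.575 [0.65606816 0.25650325 0.12718595] [ 1.04849086  0.98320594 -0.30099098] -0.000163433724809071
[[ 2.800e-03 -4.218e-01  9.067e-01]
 [ 8.000e-04  9.067e-01  4.218e-01]
 [-1.000e+00 -4.000e-04  2.800e-03]]
```

View pics/side7c.png

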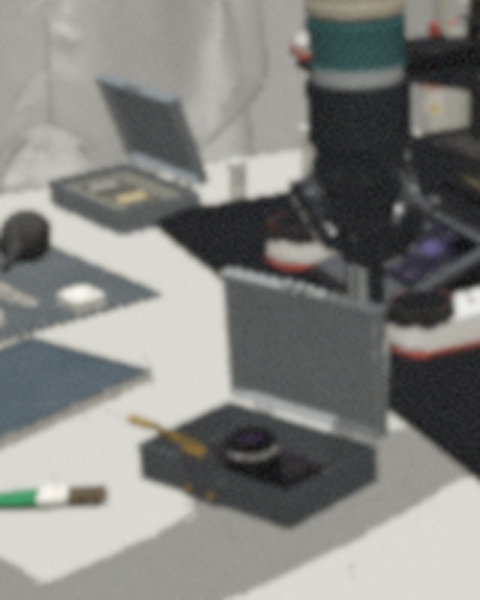

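View pics/w7.png

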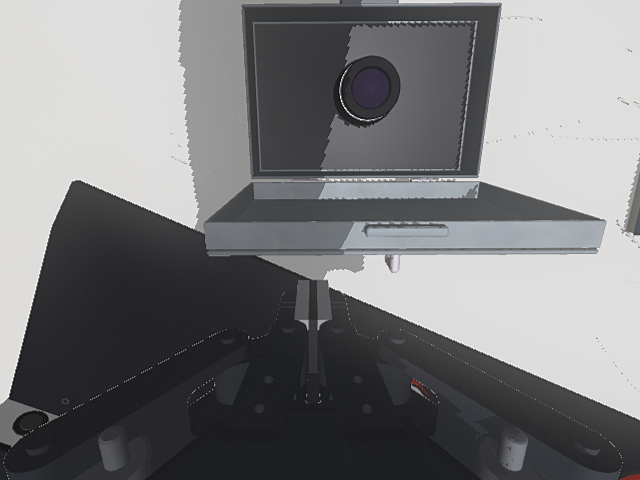

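Fingers are behind the lid, clear of it (lid outer edge at row 250, pads at row 285). Now push shut.

Call:
{"method": "drive_tool", "body": {"targets": [[[0,0,0,-0.0198,0,0,0],[0,-0.0009,0,-0.0115,0,0,0],[0,0.0007,0,-0.0114,0,0,0],[0,0.0023,0,-0.0113,0,0,0],[0,0.0039,0,-0.0108,0,0,0],[0,0.0054,0,-0.0101,0,0,0],[0,0.0067,0,-0.0093,0,0,0],[0,0.008,0,-0.0082,0,0,0],[0,0.0091,0,-0.0071,0,0,0],[0,0.01,0,-0.0056,0,0,0],[0,0.0107,0,-0.0042,0,0,0],[0,0.0112,0,-0.0027,0,0,0]]]}}

```text
time: 12.08
tool_pos: [0.5534, 0.2089, 0.0575]
tcp_rot: [[-0.0, -0.422, 0.907], [0.0, 0.907, 0.422], [-1.0, 0.0, -0.0]]
ft_force: [-1.0, -1.0, 36.8]
finger_gap: -0.0003
```

```bash
python3 - <<'E'
from h import *
for n in ('side',):
    f=vision.grab_frame(n); cv2.imwrite(f'pics/{n}8.png',f[:,:,::-1])
crop('pics/side8.png','pics/side8c.png',180,60,160,200,3)
E
python3 w.py 8
```

```text
12.175 [0.55386882 0.20900756 0.05838271] [-0.20546887 -1.0613064  -0.3954104 ] 2.119288111078905e-05
[[ 7.000e-04 -4.218e-01  9.067e-01]
 [ 3.000e-04  9.067e-01  4.218e-01]
 [-1.000e+00 -0.000e+00  7.000e-04]]
```

View pics/side8c.png

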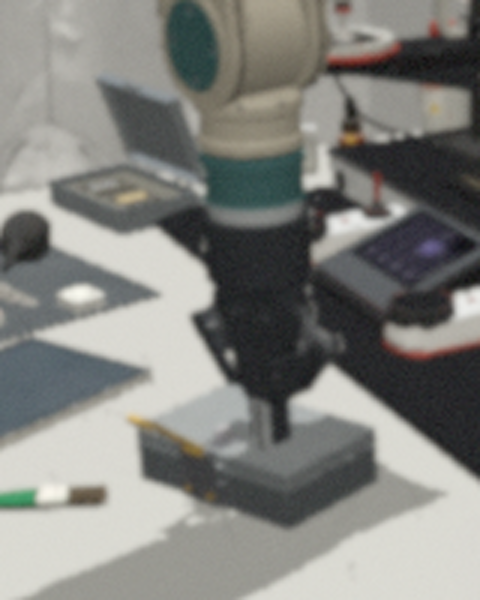

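View pics/w8.png

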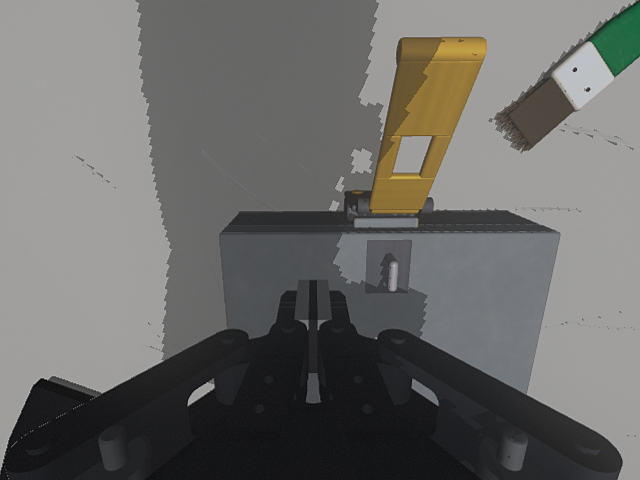

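Run:
```python
from h import *
R2=toolR(24.9)
W=lambda x,y,z: b2w([x,y,z],B)[0]
plan([(W(-40,-20,205),R2,3,0),(W(-145,0,205),R2,3,0),(W(-145,0,205),R2,1,0),(W(-145,0,80),R2,4,0),(W(-145,0,80),R2,1,0)])
wp=[]
for i,a in enumerate(np.linspace(2.5,1.57,10)):
    wp.append((W(-63+63*np.cos(a)-3.5-11,0,66+27*i/9+14),R2,2 if i==0 else 1,0))
plan(wp)
wp=[]
for a in np.linspace(1.5,.5,11):
    wp.append((W(-63+45*np.cos(a)-1.5*np.sin(a)-11,0,48+45*np.sin(a)+1.5*np.cos(a)+14),R2,1,0))
plan(wp)
```

```text
12 [[[0, -0.049, 0.005, -0.0076, 0.0, 0.0, 0.0],
[0, -0.049, 0.005, -0.0077, 0.0, 0.0, 0.0],
[0, -0.049, 0.005, -0.0076, 0.0, 0.0, 0.0],
[0, 0.0, 0.0067, -0.035, 0.0, 0.0, 0.0],
[0, 0.0, 0.0067, -0.035, 0.0, 0.0, 0.0],
[0, 0.0, 0.0067, -0.035, 0.0, 0.0, 0.0],
[0, 0.0, 0.0, 0.0, 0.0, 0.0, 0.0],
[0, 0.0312, 0.0, 0.0, 0.0, 0.0, 0.0],
[0, 0.0313, 0.0, 0.0, 0.0, 0.0, 0.0],
[0, 0.0312, 0.0, 0.0, 0.0, 0.0, 0.0],
[0, 0.0313, 0.0, 0.0, 0.0, 0.0, 0.0],
[0, 0.0, 0.0, 0.0, 0.0, 0.0, 0.0]]]
end [0.423  0.1863 0.08  ]
11 [[[0, 0.0, 0.0, 0.0085, 0.0, 0.0, 0.0],
[0, 0.0, 0.0, 0.0085, 0.0, 0.0, 0.0],
[0, -0.003, 0.0, 0.0041, 0.0, 0.0, 0.0],
[0, -0.003, 0.0, 0.0047, 0.0, 0.0, 0.0],
[0, -0.003, 0.0, 0.0051, 0.0, 0.0, 0.0],
[0, -0.003, 0.0, 0.0055, 0.0, 0.0, 0.0],
[0, -0.003, 0.0, 0.0058, 0.0, 0.0, 0.0],
[0, -0.003, 0.0, 0.0061, 0.0, 0.0, 0.0],
[0, -0.003, 0.0, 0.0063, 0.0, 0.0, 0.0],
[0, -0.003, 0.0, 0.0064, 0.0, 0.0, 0.0],
[0, -0.003, 0.0, 0.0065, 0.0, 0.0, 0.0]]]
end [0.4842 0.2148 0.107 ]
11 [[[0, 0.0, 0.0, 0.0051, 0.0, 0.0, 0.0],
[0, 0.0004, 0.0, 0.0045, 0.0, 0.0, 0.0],
[0, 0.0008, 0.0, 0.0044, 0.0, 0.0, 0.0],
[0, 0.0013, 0.0, 0.0044, 0.0, 0.0, 0.0],
[0, 0.0017, 0.0, 0.0041, 0.0, 0.0, 0.0],
[0, 0.0021, 0.0, 0.004, 0.0, 0.0, 0.0],
[0, 0.0025, 0.0, 0.0038, 0.0, 0.0, 0.0],
[0, 0.0029, 0.0, 0.0034, 0.0, 0.0, 0.0],
[0, 0.0032, -0.0001, 0.0032, 0.0, 0.0, 0.0],
[0, 0.0035, 0.0, 0.0028, 0.0, 0.0, 0.0],
[0, 0.0037, 0.0, 0.0025, 0.0, 0.0, 0.0]]]
end [0.5226 0.2325 0.0849]
```

Call:
{"method": "drive_tool", "body": {"targets": [[[0,-0.049,0.005,-0.0076,0,0,0],[0,-0.049,0.005,-0.0077,0,0,0],[0,-0.049,0.005,-0.0076,0,0,0],[0,0,0.0067,-0.035,0,0,0],[0,0,0.0067,-0.035,0,0,0],[0,0,0.0067,-0.035,0,0,0],[0,0,0,0,0,0,0],[0,0.0312,0,0,0,0,0],[0,0.0313,0,0,0,0,0],[0,0.0312,0,0,0,0,0],[0,0.0313,0,0,0,0,0],[0,0,0,0,0,0,0]]]}}

```text
time: 13.68
tool_pos: [0.4211, 0.1863, 0.0778]
tcp_rot: [[-0.005, -0.422, 0.907], [-0.002, 0.907, 0.422], [-1.0, 0.001, -0.005]]
ft_force: [-0.5, -0.8, 0.4]
finger_gap: -0.0001
```

```bash
python3 - <<'E'
from h import *
for n in ('side',):
    f=vision.grab_frame(n); cv2.imwrite(f'pics/{n}9.png',f[:,:,::-1])
crop('pics/side9.png','pics/side9c.png',180,60,160,200,3)
E
python3 w.py 9
```

```text
13.775 [0.42364682 0.18700771 0.08054214] [-0.20834387 -0.54262483  0.50715099] 0.00011190736846044051
[[ 4.000e-04 -4.217e-01  9.067e-01]
 [ 1.000e-04  9.067e-01  4.217e-01]
 [-1.000e+00 -1.000e-04  4.000e-04]]
```

View pics/side9c.png

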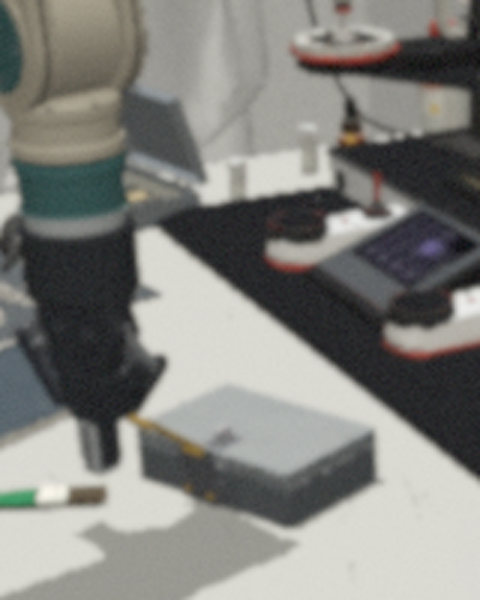

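View pics/w9.png

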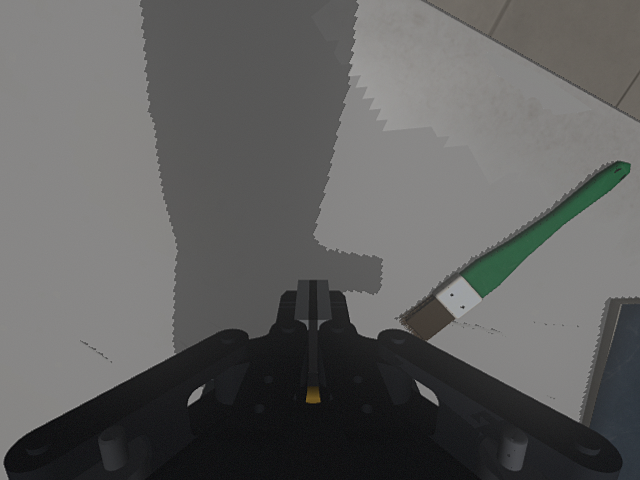

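Call:
{"method": "drive_tool", "body": {"targets": [[[0,-0.005,0,0.0085,0,0,0],[0,-0.005,0,0.0085,0,0,0],[0,-0.0019,0,0.0041,0,0,0],[0,-0.0019,0,0.0047,0,0,0],[0,-0.0019,0,0.0051,0,0,0],[0,-0.0019,0,0.0055,0,0,0],[0,-0.0019,0,0.0058,0,0,0],[0,-0.0019,0,0.0061,0,0,0],[0,-0.0019,0,0.0063,0,0,0],[0,-0.0019,0,0.0064,0,0,0],[0,-0.0018,0,0.0065,0,0,0]]]}}

```text
time: 15.15
tool_pos: [0.4844, 0.2155, 0.1072]
tcp_rot: [[0.0, -0.422, 0.907], [0.0, 0.907, 0.422], [-1.0, 0.0, 0.0]]
ft_force: [-0.6, -0.3, -0.0]
finger_gap: 0.0001
```

```bash
python3 - <<'E'
from h import *
for n in ('side',):
    f=vision.grab_frame(n); cv2.imwrite(f'pics/{n}10.png',f[:,:,::-1])
crop('pics/side10.png','pics/side10c.png',180,60,160,200,3)
E
python3 w.py 10
```

```text
15.25 [0.48520233 0.21572144 0.10756787] [-0.20339331 -0.21019414  0.80256243] -3.609843807451811e-05
[[ 1.400e-03 -4.219e-01  9.067e-01]
 [ 5.000e-04  9.067e-01  4.219e-01]
 [-1.000e+00 -1.000e-04  1.500e-03]]
```

View pics/side10c.png

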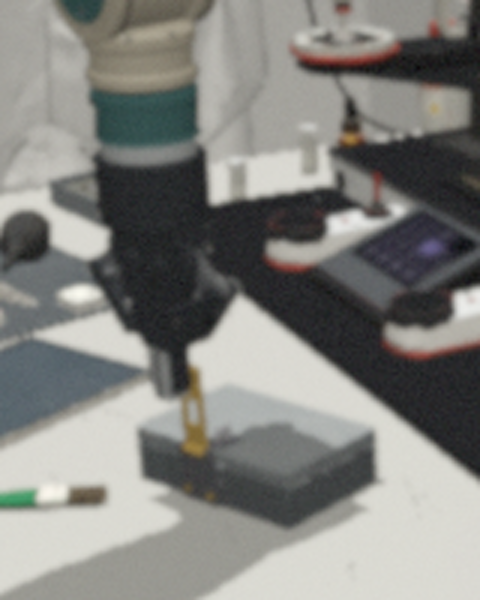

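View pics/w10.png

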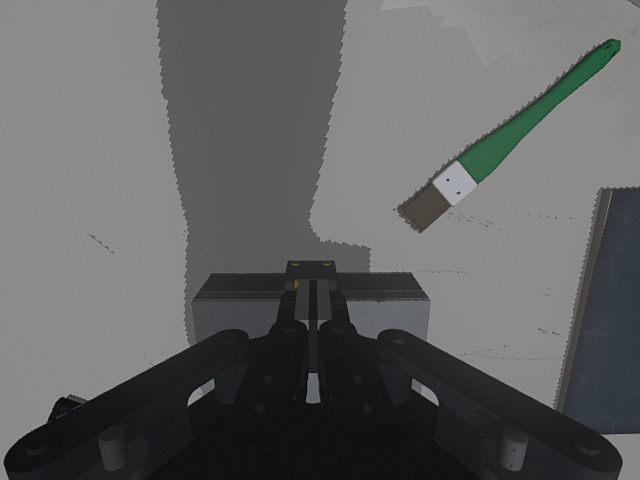

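Call:
{"method": "drive_tool", "body": {"targets": [[[0,0,0,0.0051,0,0,0],[0,0.0004,0,0.0045,0,0,0],[0,0.0008,0,0.0044,0,0,0],[0,0.0013,0,0.0044,0,0,0],[0,0.0017,0,0.0041,0,0,0],[0,0.0021,0,0.004,0,0,0],[0,0.0025,0,0.0038,0,0,0],[0,0.0029,0,0.0034,0,0,0],[0,0.0032,0,0.0032,0,0,0],[0,0.0035,0,0.0028,0,0,0],[0,0.0037,0,0.0025,0,0,0],[0,0,0,0,0,0,0]]]}}

```text
time: 16.75
tool_pos: [0.5221, 0.233, 0.0846]
tcp_rot: [[-0.001, -0.422, 0.907], [-0.0, 0.907, 0.422], [-1.0, 0.0, -0.001]]
ft_force: [0.0, 0.5, 0.2]
finger_gap: -0.0001
```

```bash
python3 - <<'E'
from h import *
for n in ('side',):
    f=vision.grab_frame(n); cv2.imwrite(f'pics/{n}11.png',f[:,:,::-1])
crop('pics/side11.png','pics/side11c.png',180,60,160,200,3)
E
python3 w.py 11
```

```text
16.85 [0.52209708 0.23302035 0.08496366] [0.00538898 0.34993116 0.32785388] -0.0006414171608204179
[[-4.000e-04 -4.218e-01  9.067e-01]
 [-1.000e-04  9.067e-01  4.218e-01]
 [-1.000e+00  0.000e+00 -4.000e-04]]
```

View pics/side11c.png

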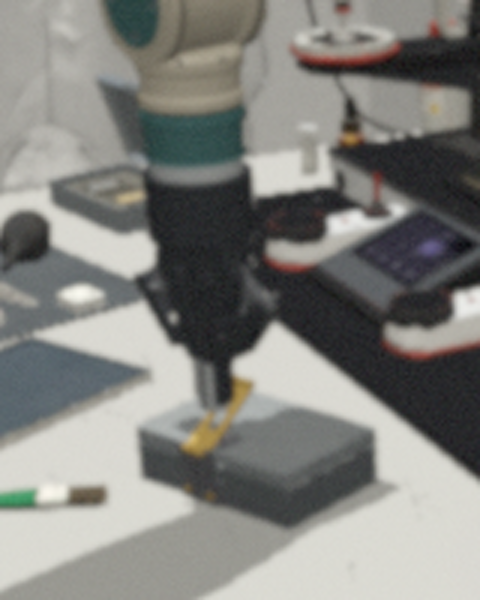

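Call:
{"method": "drive_tool", "body": {"targets": [[[0,-0.0175,0,0,0,0,0],[0,-0.0175,0,0,0,0,0],[0,0,0,0.0155,0,0,0],[0,0,0,0.0155,0,0,0],[0,0,0,0,0,0,0],[0,0.01,0,0,0,0,0],[0,0.01,0,0,0,0,0],[0,0.01,0,0,0,0,0],[0,0.01,0,0,0,0,0],[0,0.007,0,0,0,0,0],[0,0.004,0,0,0,0,0],[0,0,0,0,0,0,0]]]}}

```text
time: 18.35
tool_pos: [0.5501, 0.2461, 0.0688]
tcp_rot: [[-0.001, -0.422, 0.907], [-0.0, 0.907, 0.422], [-1.0, 0.0, -0.001]]
ft_force: [0.1, -0.1, 0.7]
finger_gap: -0.0001
```

```bash
python3 - <<'E'
from h import *
for n in ('side',):
    f=vision.grab_frame(n); cv2.imwrite(f'pics/{n}12.png',f[:,:,::-1])
crop('pics/side12.png','pics/side12c.png',180,60,160,200,3)
E
python3 w.py 12
```

```text
18.45 [0.55052814 0.24620598 0.06934505] [-0.4938266   0.91382137  0.37173482] 0.00029835197848333426
[[ 4.000e-04 -4.218e-01  9.067e-01]
 [ 1.000e-04  9.067e-01  4.218e-01]
 [-1.000e+00 -1.000e-04  4.000e-04]]
```

View pics/side12c.png

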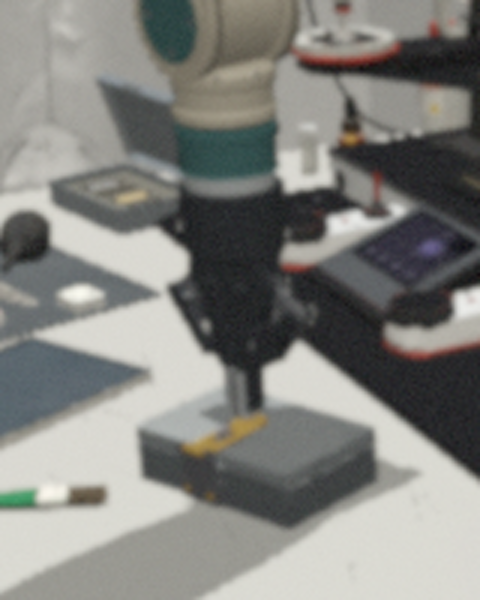

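View pics/w12.png

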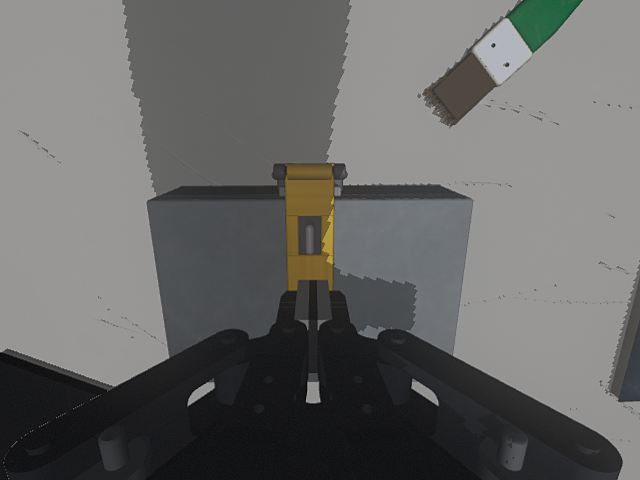

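Call:
{"method": "drive_tool", "body": {"targets": [[[0,0.001,0,0,0,0,0],[0,0.001,0,0,0,0,0],[0,0.001,0,0,0,0,0],[0,0,0,0,0,0,0]]]}}

```text
time: 18.95
tool_pos: [0.5503, 0.2461, 0.0661]
tcp_rot: [[-0.0, -0.422, 0.907], [-0.0, 0.907, 0.422], [-1.0, -0.0, -0.0]]
ft_force: [0.3, -0.5, -0.6]
finger_gap: -0.0
```

Call:
{"method": "drive_tool", "body": {"targets": [[[0,0.0007,0,0,0,0,0],[0,0.0005,0,0,0,0,0],[0,0,0,0,0,0,0]]]}}

```text
time: 19.32
tool_pos: [0.5504, 0.2462, 0.0653]
tcp_rot: [[0.0, -0.422, 0.907], [0.0, 0.907, 0.422], [-1.0, -0.0, 0.0]]
ft_force: [-1.1, -0.6, 4.0]
finger_gap: -0.0
```

Call:
{"method": "drive_tool", "body": {"targets": [[[0,0.0004,0,0,0,0,0],[0,0.0003,0,0,0,0,0],[0,0,0,0,0,0,0]]]}}

```text
time: 19.7
tool_pos: [0.5505, 0.2462, 0.065]
tcp_rot: [[0.0, -0.422, 0.907], [0.0, 0.907, 0.422], [-1.0, -0.0, 0.0]]
ft_force: [-2.5, -2.0, 6.9]
finger_gap: -0.0002
```

Firm stop at the expected height. Lift away and check.

Call:
{"method": "drive_tool", "body": {"targets": [[[0,-0.005,0,0,0,0,0],[0,-0.02,0,0,0,0,0],[0,-0.045,0,0,0,0,0],[0,-0.045,0,-0.03,0,0,0],[0,-0.03,0,-0.05,0,0,0],[0,0,0,-0.05,0,0,0],[0,0,0,0,0,0,0],[0,0,0,0,0,0,0]]]}}

```text
time: 20.7
tool_pos: [0.4329, 0.1914, 0.2093]
tcp_rot: [[0.001, -0.422, 0.907], [0.0, 0.907, 0.422], [-1.0, -0.0, 0.001]]
ft_force: [-0.1, 0.0, 0.1]
finger_gap: -0.0001
```

```bash
python3 - <<'E'
from h import *
for n in ('side','top'):
    f=vision.grab_frame(n); cv2.imwrite(f'pics/{n}13.png',f[:,:,::-1])
crop('pics/side13.png','pics/side13c.png',210,140,120,110,5)
E
python3 w.py 13; python3 -c "
from h import *
crop('pics/w13.png','pics/w13c.png',180,150,260,200,3)"
```

```text
20.85 [0.4336971  0.19172408 0.2092258 ] [ 0.72261709  0.30214555 -1.09517464] 0.0003333824563880418
[[ 6.000e-04 -4.219e-01  9.067e-01]
 [ 2.000e-04  9.067e-01  4.219e-01]
 [-1.000e+00 -1.000e-04  7.000e-04]]
```

View pics/side13c.png

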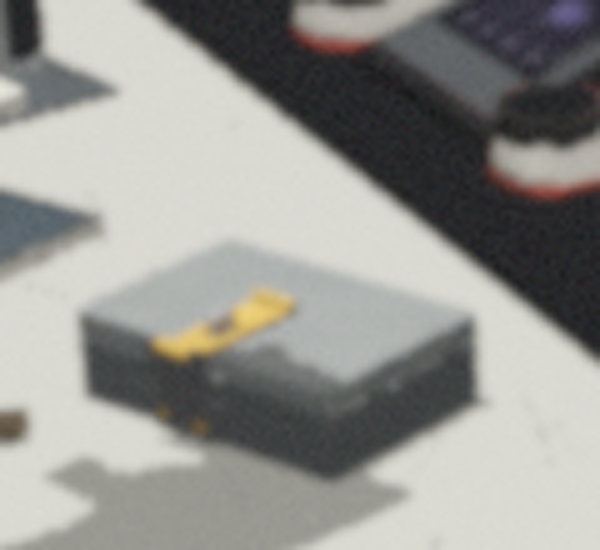

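View pics/w13.png

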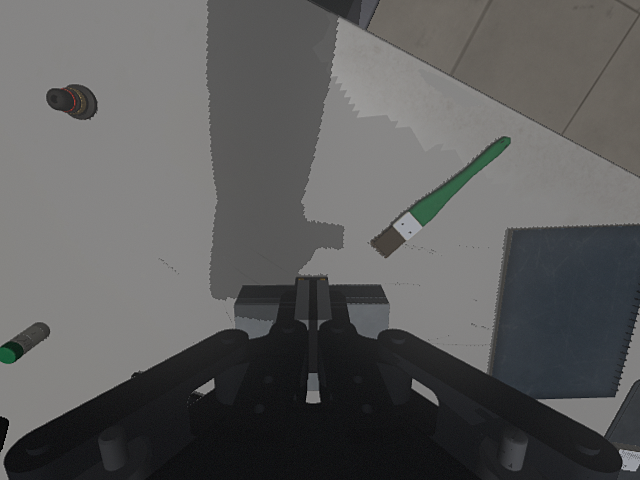

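View pics/top13.png

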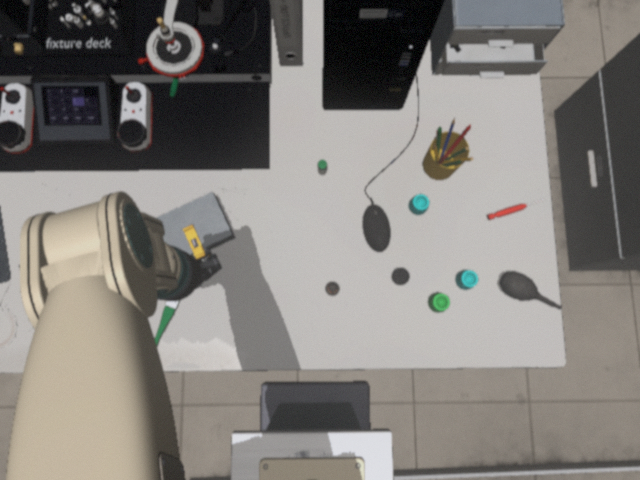

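```bash
python3 -c "
from plant import arm
print(arm.close_job())"
```

```text
the job is handed in; nothing more can be done
None
```

The job is done and handed in at about 21 s, well under the 69 s limit. The loupe stands upright in the box, the lid is shut, and the hasp lies flat on the lid over the staple.

- **Loupe:** I gripped it at a 40 mm opening and lowered it until I felt the floor of the box at about 5 N. I then let go, and the wrist and side pictures showed it upright inside.
- **Lid:** I pushed it shut from behind and it stopped solidly at its expected 44 mm height. The side picture showed it level. The push ended harder than planned: the wrist force read 37 N for a moment, through the fingertips and below the 120 N limit.
- **Hasp:** I swung it over with closed fingers and pressed it down with about 7 N at its end, where it stopped at the expected 51 mm. The last side picture shows it flat on the lid.
- **Everything else:** In the last top picture the lens cap, collet, vial and the look-alikes are at the same pixels as at the start. The gripper is clear of everything.

Two measurements disagreed. The wrist and fixed cameras put the box about 5 mm apart in y; I relied mainly on the wrist camera, and the fits came out right. The last wrist picture did not show the hasp, because the fingers were in the way, so the final hasp check rests on the side and top pictures and the contact height.

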